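# Bring the bench drill down onto the punch mark

### The arm

A 6-joint arm with a two-finger parallel gripper is mounted at the origin on the work surface. World frame = base frame: x ahead of the robot, y to its left, z up, the work surface at z = 0. Lengths are in mm, angles in rad, forces in N, time in s.
With the tool pointing down it reaches from about 350 to 975 mm from the base axis. Payload 7.1 kg.
Tool frame: the origin (TCP) lies between the finger pads; the fingertips stand 8 mm ahead of it and the grasp point (between the pads) lies 11 mm behind it; x points along the fingers, y is the direction in which the jaws open and shut, and the axes are right-handed (so a half turn about x gives the same grasp; the last joint's range is limited). The gripper opens to 88 mm and grips with 3 to 60 N. Pads are 20 mm wide; open, the fingers measure 115 mm over their backs; the gripper's body (75 mm by 178 mm) begins 61 mm behind the grasp point.
Start: joints at [1.285, 0.423, 1.63, -0, 1.089, -0.019], TCP at [164.747, 602.879, 230.675] pointing down, gripper open.
Joint ranges: [-3, 3], [-0.9, 2.11], [0.09, 2.58], [-1.31, 4.45], [0.11, 2.69], [-2.54, 2.54]. Speed limits (rad/s): [2.39, 2.39, 3.01, 3.14, 3.14, 3.14].

### API

Orientations are given as a rotation vector (axis times angle).
In Python, from workcell import ctrl gives the robot as it stands.
- The arm moves only by the tool apply_moves, never from a script. Its argument "increments" is a list of rows, each an object with "gripper": the opening in per cent of the stroke, from 0 (shut) to 100 (fully open); "delta_pos": the shift along the tool's x, y, z in cm, a list of three; "dr": the turn, a rotation vector about the tool's x, y, z in rad, a list of three. In form: [{"gripper": gripper, "delta_pos": [dx, dy, dz], "dr": [ax, ay, az]}, ...]. A call has exactly 5 rows; each row shifts and turns the commanded pose from where the row before left it, along the tool's axes as they then stand; what a row does not reach is not made up. A row lasts 1/12 s, in which the tool goes at most 41.7 mm and 7.16 degrees, less where a joint would pass 70% of its speed; a pose out of reach is approached as far as the arm can. A call with a gripper value outside its range is refused whole. The fingers move at their own pace and stop on an object; the grip force is fixed at half the most. Time passes only in rows, so rows that do not move let the fingers close, or fill a call up. It gives the time, the measured TCP pose, the force and the opening at its end, in the units of the state.
- ctrl.get_obs(): the state, without advancing time (a new reading comes with each control period).
- ctrl.get_image(name): name is "scene" or "side" or "wrist"; returns a dict with "img" (480x640x3 uint8, red, green, blue), "range_z" (480x640 float32, mm along the optical axis (not along the pixel's ray), 0 where there is no reading), "mtx" (3x3 intrinsics, pixels), "k1" (the pictures are not rectified: a ray, as slopes to the right and down, at radius r is drawn at 1 + k1 r^2 times it, then the intrinsics apply), "rvec" (rotation vector, rad) and "tvec" (3), from world to camera coordinates, as OpenCV has them. Camera axes: x right, y down, z forward; pixel columns grow to the right and rows downward; lengths in mm; the calibration is good to about 2 mm. A picture is of the moment at which its call begins.
- ctrl.close_job(): hands the job in, once; it reports no verdict.
The state is a dict: "t": time; "qpos": joint angles; "qvel": joint speeds; "joint_torque": joint torques, N m; "ee_pos": TCP position; "orientation": TCP orientation; "ft_force": force on the tool from outside, world axes, zero at the start; "moment": the same for the moment, N m; "width": finger opening in mm.
Only numpy, scipy, OpenCV 4.12 (cv2) and the standard library are available. Lean on these libraries where they do the work, as an engineer would, in place of code of your own. Each camera call takes 0.05 s, during which the arm holds its last target. There are 200 camera calls.

### The job

The bar in the drill vice is ready to be tried under the bench drill. Swing the clear chip guard fully shut in front of the chuck, and only then push the feed handle down until the drill's point rests on the bar: firmly enough to stay there against the return spring, but gently, without ramming it. The program finishes while holding the handle so; leave the vice where it is, and do not pick up or disturb the tools around.

Things in the scene. Friction and masses are not known exactly. Their poses are not given: they have to be found in the camera images.
- press: Green bench drill fixed to the bench. Origin: underside centre of its 270 x 170 x 18 mm base. Axes: x to its back, y to its left, z up; its front is -x. In this frame (mm): spindle axis x -35, y 0; head x -68 to 117, y +-45, z 225 to 305; belt cover above it x -68 to 194, y +-55, top at 357, with a knob to 369; motor under the cover's back end; column x 75; feed handle on the right (-y).
- feed (a joint): Turn of the three-spoke feed handle (rad): 0 at rest, positive as the front spoke goes down, stop at 2.0; lowers the drill 16 mm per rad. At q the front spoke points forward and (0.75 - q) rad above level. A return spring lifts it when let go: pushing square at the grip takes about 2.5 N at the start, 4 N at 1.3 rad. The drill meets the bar at 0.6 to 1.4 rad; then each newton more gives about 5 N at the drill.
- spoke_grip (a point): Middle of the black grip of the front spoke, 85 mm from the handle's axis; moves with the handle. The place to push; push on its upper side, square to the spoke.
- guard (a joint): Swing of the chip guard about its pin (rad): 0 fully shut (rubber stop), positive as it opens, clockwise seen from above, away to the machine's left; stop at 1.7. Starts 0.6 to 1.2 open. It stays where it is left; light friction, below 1 N at the knob.
- guard_knob (a point): Centre of the black 22 mm ball knob on the guard's outer face, 203 mm above the bench; moves with it. The guard is an L of clear sheet in a steel frame, 145 to 220 mm high: shut, its side runs 75 mm forward from the pin and its front then 115 mm to the right. The ball stands 22 mm off the front sheet, 10 mm in from the free edge, 143 mm from the pin. Push it from outside.
- quill: Moving spindle with key chuck (41 mm across) and 8 mm drill pointing down. Origin at the drill's point; z up.
- vice: Loose drill vice, 84 x 124 mm, 1.6 kg, standing on the drill table under the spindle with a flat aluminium bar (64 x 50 mm) in its jaws. Origin: its underside below the punch mark.
- bar_top (a point): The punch mark on the top face of the bar, 36 mm above the vice's underside, under the drill's point.
- table_plate: Drill table, 150 x 150 mm, clamped to the column at a height that differs from case to case. Origin on its top face under the spindle.
- chuck_key: Loose T-shaped chuck key, 60 x 54 mm, lying on the front of the press base. Origin: middle of its bar, underside. Leave alone.
- drill_stand: Loose black block 100 x 70 x 24 mm with small drills standing in it, up to 75 mm high, on the bench in front of the press. Origin: underside centre. Leave alone.
- oiler: Loose copper oil can, 64 mm across, spout to 133 mm. Origin: underside centre. Leave alone.
- spray_can: Loose spray can, 66 mm across, 190 mm high. Origin: underside centre. Leave alone.
- hammer: Loose hammer lying on the bench. Leave alone.
- screwdriver: Loose screwdriver lying on the bench. Leave alone.
- chip_brush: Loose brush lying on the bench. Leave alone.
- feed_axis (a point): Fixed point on the feed handle's axis (press x -15, y -110, z 262 mm), where the spoke roots meet; the axis is parallel to press y. Spokes are 10 mm rods that lean 12 mm outward (to -y) at their ends, with a black grip 19 mm thick from 63 to 105 mm from the axis.
- guard_pin (a point): Fixed point on the upright axis of the guard's pin, press x -30, y 68, 145 mm above the bench (the guard's lower edge).
Mind the look-alikes: they are no part of the job. Leave any blue or orange look-alike of the vice alone.

How it is judged:
By the outcome, as a careful person would: the job done as asked, in the order asked, and still so for the second after the job is handed in, while the arm keeps its last pose, push and grip.
It also fails if it takes over 48 s, if anything falls off the work surface, if the arm or the gripper's body presses on something with over 40 N, if the wrist force passes 120 N, or if a joint passes its speed limit or range.

## Working session

There is one attempt and no reset: what is moved stays moved. The work goes in short steps, Python scripts to look and compute and a tool call to move; the robot and the scene stay as the last step left them, time stands still between calls to the robot, and variables do not carry over. Pictures are saved under pics/ and viewed, about 8 in all and at most 12, crops included, and the job is handed in when it is done.

Besides the shell and the picture viewer there is one more tool, called after ">>>" by a JSON object that holds its "api" and its "payload", one argument or row to a line. apply_moves: Moves the arm, as the interface text tells. Its arguments: {"type":"object","properties":{"increments":{"type":"array","items":{"type":"object","properties":{"gripper":{"type":"number"},"delta_pos":{"type":"array","items":{"type":"number"}},"dr":{"type":"array","items":{"type":"number"}}}}}},"required":["increments"]}

```bash
ls; mkdir -p pics
cat > h.py <<'E'
import numpy as np, cv2
from scipy.spatial.transform import Rotation as R
from workcell import ctrl
def cam(n):
    d=ctrl.get_image(n); d['R']=cv2.Rodrigues(np.array(d['rvec'],float))[0]; d['t']=np.array(d['tvec'],float).ravel(); d['K']=np.array(d['mtx'],float); return d
def save(d,f,s=1,crop=None):
    im=d['img'][:,:,::-1]
    if crop: im=im[crop[1]:crop[3],crop[0]:crop[2]]
    cv2.imwrite('pics/'+f,cv2.resize(im,None,fx=s,fy=s,interpolation=cv2.INTER_CUBIC))
def slopes(d,uv):
    uv=np.atleast_2d(np.array(uv,float)); K=d['K']
    p=np.c_[(uv[:,0]-K[0,2])/K[0,0],(uv[:,1]-K[1,2])/K[1,1]]; q=p.copy()
    for _ in range(20): q=p/(1+d['k1']*(q**2).sum(1,keepdims=True))
    return np.c_[q,np.ones(len(q))]
def ray(d,uv): return -d['R'].T@d['t'], slopes(d,uv)@d['R']
def onz(d,uv,z):
    c,r=ray(d,uv); return c+r*((z-c[2])/r[:,2])[:,None]
def pts(d,uv):
    uv=np.atleast_2d(uv).astype(int); z=d['range_z'][uv[:,1],uv[:,0]]; return (slopes(d,uv)*z[:,None]-d['t'])@d['R']
def proj(d,P):
    X=np.atleast_2d(P)@d['R'].T+d['t']; s=X[:,:2]/X[:,2:]; s=s*(1+d['k1']*(s**2).sum(1,keepdims=True)); return s*[d['K'][0,0],d['K'][1,1]]+d['K'][:2,2]
def tri(d1,u1,d2,u2):
    c1,r1=ray(d1,u1);c2,r2=ray(d2,u2);r1=r1[0];r2=r2[0]
    s=np.linalg.lstsq(np.c_[r1,-r2],c2-c1,rcond=None)[0];a=c1+s[0]*r1;b=c2+s[1]*r2
    return (a+b)/2,np.linalg.norm(a-b)
def state():
    o=ctrl.get_obs(); return o,R.from_rotvec(o['orientation']).as_matrix()
E
python3 - <<'E'
from h import *
o,M=state(); print(o); print(M.round(3))
a=cam('scene');b=cam('side')
for d in (a,b): print(ray(d,[[320,240]]),d['K'],d['k1'])
cv2.imwrite('pics/scene.png',a['img'][:,:,::-1]);cv2.imwrite('pics/side.png',b['img'][:,:,::-1])
E
```

```text
pics
{'t': 0.0, 'qpos': array([ 1.28502533e+00,  4.23828981e-01,  1.63066609e+00, -5.73920072e-06,
        1.08857951e+00, -1.89932009e-02]), 'qvel': array([-0.00059824,  0.00023855, -0.00246255,  0.00010364,  0.00033317,
       -0.00204686]), 'joint_torque': array([-3.31915480e-04, -5.44635773e+01, -2.73663729e+01,  6.43527391e-02,
        2.28189176e-02, -1.36127878e-04]), 'ee_pos': array([164.58965698, 602.39364926, 229.91847761]), 'orientation': array([ 0.20826488,  1.56085276, -0.2105726 ]), 'ft_force': array([ 0.00543192, -0.33680652,  0.0362968 ]), 'moment': array([-0.03308556,  0.00858147,  0.02312637]), 'width': 88.08283003691425}
[[-0.     0.264  0.965]
 [-0.001  0.965 -0.264]
 [-1.    -0.001 -0.   ]]
(array([ 551.57637221, -599.26966652, 1114.88199296]), array([[-0.04694763,  0.54616236, -0.83650156]])) [[448.99345522   0.         325.91713521]
 [  0.         448.99345522 236.56321254]
 [  0.           0.           1.        ]] -0.002231236713348887
(array([ 599.26959133, -438.01909122, 1585.43603769]), array([[-0.06295388,  0.30177741, -0.95135532]])) [[496.47101653   0.         315.66234541]
 [  0.         496.47101653 242.8693822 ]
 [  0.           0.           1.        ]] 0.02091319556370809
```

View pics/scene.png

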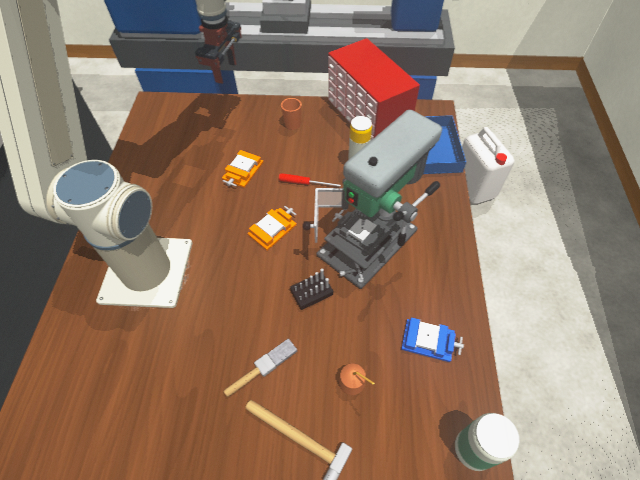

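View pics/side.png

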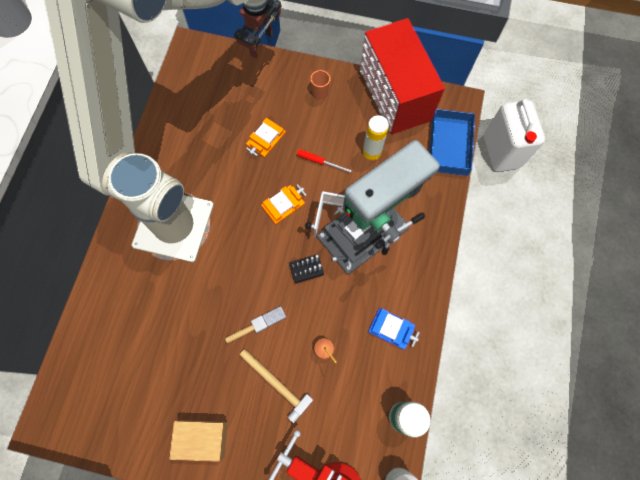

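The scene shows the green press near (375,190), with the guard open on its left around (325,200) and its black knob near (307,227). The front spoke is hidden, and another spoke grip is at (432,188). The look-alike vices are two orange, at (243,165) and (272,228), and one blue, at (430,338). The grey vice under the spindle at (360,232) is the real one. I'll get the press pose from the cover top next.

Run:
```python
from h import *
a=cam('scene');b=cam('side')
vv,uu=np.mgrid[0:480,0:640]
for n,d in (('scene',a),('side',b)):
    uv=np.c_[uu.ravel(),vv.ravel()]; P=pts(d,uv); ok=(d['range_z'].ravel()>0)&(P[:,0]>450)&(P[:,0]<1000)&(P[:,1]>-50)&(P[:,1]<450)
    m=ok&(P[:,2]>345)&(P[:,2]<364); Q=P[m]
    r=cv2.minAreaRect(Q[:,:2].astype(np.float32)); print(n,m.sum(),np.median(Q[:,2]),r,cv2.boxPoints(r))
    k=ok&(P[:,2]>362)&(P[:,2]<380); print('knob',k.sum(),P[k].mean(0) if k.any() else None)
    u0=proj(d,[690,150,250])[0].astype(int); save(d,n+'_c.png',4,(u0[0]-95,u0[1]-75,u0[0]+95,u0[1]+75)); print('crop origin',u0-[95,75])
```

```text
scene 3586 355.26510023753724 ((667.9688110351562, 174.74273681640625), (260.89306640625, 107.2483901977539), 51.25963592529297) [[544.5101   106.5534  ]
 [628.16266   39.438164]
 [791.42755  242.93207 ]
 [707.77496  310.0473  ]]
knob 53 [615.01051797 109.71024354 366.81683412]
crop origin [303 106]
side 3335 355.2887193742428 ((666.5199584960938, 174.43589782714844), (260.7716064453125, 109.04435729980469), 50.949100494384766) [[542.03436  107.52958 ]
 [626.71674   38.830482]
 [791.00555  241.34222 ]
 [706.3232   310.04132 ]]
knob 70 [631.10961742 131.20715192 365.68975721]
crop origin [298 126]
```

View pics/scene_c.png

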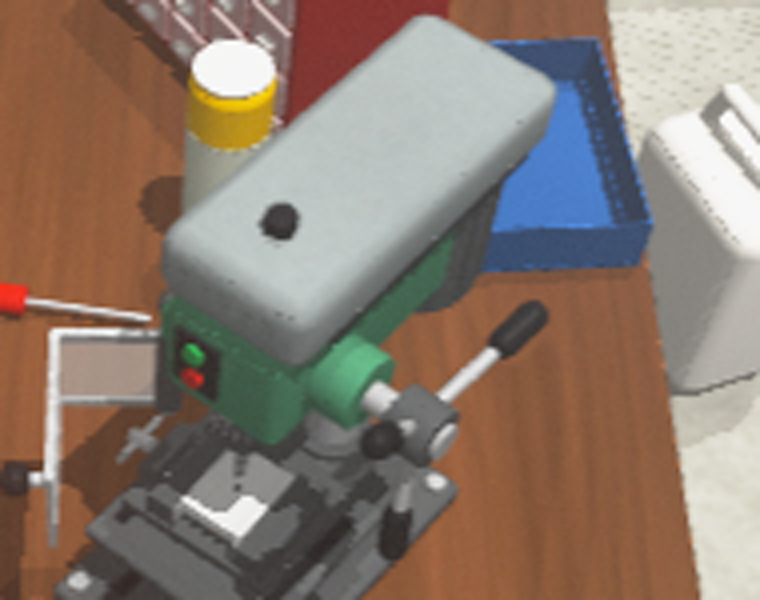

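View pics/side_c.png

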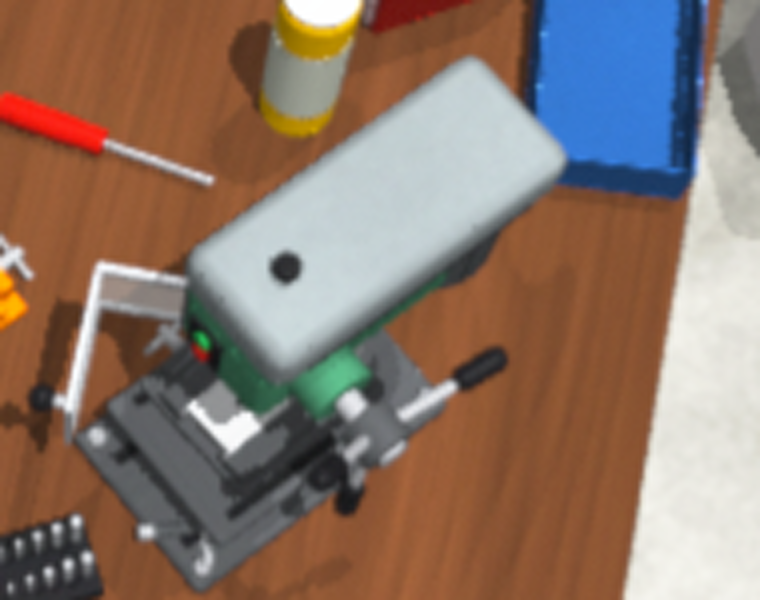

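Crops: the guard knob is the dark ball at (307,225) in scene and (308,225) in side. The screwdriver and hammer are far from the path. Two spoke grips are visible near (398,216) and (402,239) in scene, plus the back one. I'll triangulate these and compare them with the press pose.

```bash
cat >> h.py <<'E'
yaw=np.radians(51.1); C=np.array([667.2,174.6])
ux=np.array([np.cos(yaw),np.sin(yaw),0]); uy=np.array([-np.sin(yaw),np.cos(yaw),0]); O=np.r_[C,0]-63*ux
W=lambda x,y,z: O+x*ux+y*uy+np.array([0,0,z])
L=lambda P: np.array([(P-O)@ux,(P-O)@uy,P[2]])
def knob(th,d=0):
    v=np.array([-97-d,-105]); c,s=np.cos(th),np.sin(th); v=np.array([c*v[0]+s*v[1],-s*v[0]+c*v[1]]); return W(-30+v[0],68+v[1],203)
def grip(q,r=85,n=0):
    a=.75-q; return W(-15-r*np.cos(a)+n*-np.sin(-a),-110-12*r/105,262+r*np.sin(a)+n*np.cos(a))
E
python3 - <<'E'
from h import *
a=cam('scene');b=cam('side')
def darkblob(d,u,r=9):
    u=np.array(u); x,y=u.astype(int); g=d['img'][y-r:y+r+1,x-r:x+r+1].max(2); m=(g<55).astype(np.uint8)
    n,l,s,c=cv2.connectedComponentsWithStats(m); i=1+np.argmax(s[1:,4]); return c[i]+[x-r,y-r],s[i,4]
ka,na=darkblob(a,(306.75,225.5),6);kb,nb=darkblob(b,(308.5,225.5),5)
print(ka,na,kb,nb); P,e=tri(a,ka,b,kb); print('knob',P,e,L(P), 'pin dist',np.linalg.norm((P-W(-30,68,203))[:2]))
v=L(P)[:2]-[-30,68]; print('theta',np.arctan2(-105,-97)-np.arctan2(v[1],v[0]))
for n,pa,pb in (('g1',(382,440),(325,475)),('g2',(396,530),(348,497)),('knobtop',(280,220),(286,267)),('backgrip',(520,330),(480,368))):
    P,e=tri(a,np.array(pa)/4+[303,106],b,np.array(pb)/4+[298,126]); print(n,P.round(1),round(e,1),L(P).round(1))
print('pred grip',grip(0).round(1),(proj(a,grip(0))-[303,106])*4,(proj(b,grip(0))-[298,126])*4)
for th in (0,.6,.8,1.,1.2): print(th,knob(th).round(1),knob(th,22).round(1))
E
```

```text
Traceback (most recent call last):
ValueError: attempt to get argmax of an empty sequence
```

Run:
```python
from h import *
a=cam('scene');b=cam('side')
for n,pa,pb in (('guardknob',(15,479),(42,398)),('g1',(382,440),(325,475)),('g2',(396,530),(348,497)),('knobtop',(280,220),(286,267)),('backgrip',(520,330),(480,368))):
    P,e=tri(a,np.array(pa)/4+[303,106],b,np.array(pb)/4+[298,126]); print(n,P.round(1),round(e,1),L(P).round(1))
    if n=='guardknob':
        v=L(P)[:2]-[-30,68]; print('r',np.hypot(*v),'theta',np.arctan2(-105,-97)-np.arctan2(v[1],v[0]))
print('pred grip',grip(0).round(1),(proj(a,grip(0))-[303,106])*4,(proj(b,grip(0))-[298,126])*4)
for th in (0,.6,.8,1.,1.2): print(th,knob(th).round(1),knob(th,22).round(1))
```

```text
guardknob [464.8  35.6 204.6] 0.8 [-172.2   70.2  204.6]
r 142.25507504736612 theta -5.442479459110261
g1 [672.9 -14.9 327.7] 2.0 [ -80.9 -123.4  327.7]
g2 [700.5  19.  189.6] 1.8 [ -37.1 -123.6  189.6]
knobtop [616.1 109.  365. ] 0.9 [-20.2  -1.4 365. ]
backgrip [764.6 101.5 285.9] 1.9 [  67.2 -121.7  285.9]
pred grip [672.3  -9.7 319.9] [[376.92498538 440.24504124]] [[325.6270883  471.74089821]]
0 [576.7   3.5 203. ] [562.9 -13.6 203. ]
0.6 [493.2  16.5 203. ] [472.1  10.1 203. ]
0.8 [468.9  31.5 203. ] [447.   29.5 203. ]
1.0 [448.1  51.  203. ] [426.2  53.4 203. ]
1.2 [431.6  74.3 203. ] [410.6  81.  203. ]
```

Run:
```python
from h import *
o,M=state(); T=knob(.84,70); T[2]=230; dw=T-o['ee_pos']; print(T,dw,(M.T@dw/10).round(2),np.linalg.norm(dw))
w=cam('wrist'); c=-w['R'].T@w['t']; print('wristcam in tool',M.T@(c-o['ee_pos']), 'fwd',M.T@w['R'][2])
```

```text
[394.54664927  31.40877767 230.        ] [ 2.29809901e+02 -5.71401659e+02 -5.27049311e-01] [  0.06 -49.06  37.23] 615.8836940631091
wristcam in tool [-153.06167731    0.23979711  -84.70078743] fwd [9.52628512e-01 7.39713384e-04 3.04135447e-01]
```

>>> {"api": "apply_moves", "payload": {
  "increments": [
    {"gripper": 0, "delta_pos": [0, -2.45, 1.86], "dr": [0, 0, 0]},
    {"gripper": 0, "delta_pos": [0, -2.45, 1.86], "dr": [0, 0, 0]},
    {"gripper": 0, "delta_pos": [0, -2.45, 1.86], "dr": [0, 0, 0]},
    {"gripper": 0, "delta_pos": [0, -2.45, 1.86], "dr": [0, 0, 0]},
    {"gripper": 0, "delta_pos": [0, -2.45, 1.86], "dr": [0, 0, 0]}
  ]
}}

```text
t: 0.87
ee_pos: [222.4, 458.9, 230.7]
orientation: [0.209, 1.561, -0.209]
ft_force: [0.2, 0.4, 0.5]
width: 58.0
```

>>> {"api": "apply_moves", "payload": {
  "increments": [
    {"gripper": 0, "delta_pos": [0, -2.45, 1.86], "dr": [0, 0, 0]},
    {"gripper": 0, "delta_pos": [0, -2.45, 1.86], "dr": [0, 0, 0]},
    {"gripper": 0, "delta_pos": [0, -2.45, 1.86], "dr": [0, 0, 0]},
    {"gripper": 0, "delta_pos": [0, -2.45, 1.86], "dr": [0, 0, 0]},
    {"gripper": 0, "delta_pos": [0, -2.45, 1.86], "dr": [0, 0, 0]}
  ]
}}

```text
t: 1.28
ee_pos: [279.9, 316.2, 230.9]
orientation: [0.209, 1.56, -0.209]
ft_force: [0.6, 0.3, 0.3]
width: 24.8
```

>>> {"api": "apply_moves", "payload": {
  "increments": [
    {"gripper": 0, "delta_pos": [0, -2.45, 1.86], "dr": [0, 0, 0]},
    {"gripper": 0, "delta_pos": [0, -2.45, 1.86], "dr": [0, 0, 0]},
    {"gripper": 0, "delta_pos": [0, -2.45, 1.86], "dr": [0, 0, 0]},
    {"gripper": 0, "delta_pos": [0, -2.45, 1.86], "dr": [0, 0, 0]},
    {"gripper": 0, "delta_pos": [0, -2.45, 1.86], "dr": [0, 0, 0]}
  ]
}}

```text
t: 1.7
ee_pos: [337.4, 173.5, 231.0]
orientation: [0.21, 1.56, -0.209]
ft_force: [1.1, -0.4, 0.1]
width: 0.4
```

>>> {"api": "apply_moves", "payload": {
  "increments": [
    {"gripper": 0, "delta_pos": [0, -2.45, 1.86], "dr": [0, 0, 0]},
    {"gripper": 0, "delta_pos": [0, -2.45, 1.86], "dr": [0, 0, 0]},
    {"gripper": 0, "delta_pos": [0, -2.45, 1.86], "dr": [0, 0, 0]},
    {"gripper": 0, "delta_pos": [0, -2.45, 1.86], "dr": [0, 0, 0]},
    {"gripper": 0, "delta_pos": [0, -2.45, 1.86], "dr": [0, 0, 0]}
  ]
}}

```text
t: 2.12
ee_pos: [394.8, 30.6, 231.0]
orientation: [0.21, 1.56, -0.209]
ft_force: [0.7, 0.1, 0.1]
width: 0.7
```

>>> {"api": "apply_moves", "payload": {
  "increments": [
    {"gripper": 0, "delta_pos": [0, 0, 0], "dr": [0.12, 0, 0]},
    {"gripper": 0, "delta_pos": [0, 0, 0], "dr": [0.12, 0, 0]},
    {"gripper": 0, "delta_pos": [0, 0, 0], "dr": [0.12, 0, 0]},
    {"gripper": 0, "delta_pos": [0, 0, 0], "dr": [0.12, 0, 0]},
    {"gripper": 0, "delta_pos": [0, 0, 0], "dr": [0.12, 0, 0]}
  ]
}}

```text
t: 2.53
ee_pos: [394.5, 32.0, 230.8]
orientation: [0.682, 1.461, -0.682]
ft_force: [-0.0, 0.4, 0.2]
width: 0.5
```

Run:
```python
from h import *
o,M=state(); print(o['t'],o['ee_pos'],o['qpos'].round(3),o['ft_force'],o['width']); print(M.round(3))
```

```text
2.5333 [394.4800455   31.954213   230.82784411] [ 0.051  0.076  2.105  0.     0.96  -0.647] [-0.02673886  0.42931457  0.19675312] 0.5237369795908116
[[ 0.     0.766  0.642]
 [ 0.     0.642 -0.766]
 [-1.     0.     0.   ]]
```

>>> {"api": "apply_moves", "payload": {
  "increments": [
    {"gripper": 0, "delta_pos": [0, 0, 0], "dr": [0.12, 0, 0]},
    {"gripper": 0, "delta_pos": [0, 0, 0], "dr": [0.12, 0, 0]},
    {"gripper": 0, "delta_pos": [0, 0, 0], "dr": [0.12, 0, 0]},
    {"gripper": 0, "delta_pos": [0, 0, 0], "dr": [0.12, 0, 0]},
    {"gripper": 0, "delta_pos": [0, 0, 0], "dr": [0.12, 0, 0]}
  ]
}}

```text
t: 2.95
ee_pos: [394.5, 32.1, 230.9]
orientation: [1.137, 1.254, -1.136]
ft_force: [0.3, 0.2, -0.4]
width: 0.2
```

>>> {"api": "apply_moves", "payload": {
  "increments": [
    {"gripper": 0, "delta_pos": [0, 0, 0], "dr": [0.12, 0, 0]},
    {"gripper": 0, "delta_pos": [0, 0, 0], "dr": [0.12, 0, 0]},
    {"gripper": 0, "delta_pos": [0, 0, 0], "dr": [0.12, 0, 0]},
    {"gripper": 0, "delta_pos": [0, 0, 0], "dr": [0.12, 0, 0]},
    {"gripper": 0, "delta_pos": [0, 0, 0], "dr": [0.12, 0, 0]}
  ]
}}

```text
t: 3.37
ee_pos: [394.4, 32.1, 230.8]
orientation: [1.569, 0.928, -1.568]
ft_force: [0.0, -1.0, 0.3]
width: 0.1
```

>>> {"api": "apply_moves", "payload": {
  "increments": [
    {"gripper": 0, "delta_pos": [0, 0, 0], "dr": [0.12, 0, 0]},
    {"gripper": 0, "delta_pos": [0, 0, 0], "dr": [0.12, 0, 0]},
    {"gripper": 0, "delta_pos": [0, 0, 0], "dr": [0.12, 0, 0]},
    {"gripper": 0, "delta_pos": [0, 0, 0], "dr": [0.12, 0, 0]},
    {"gripper": 0, "delta_pos": [0, 0, 0], "dr": [0.12, 0, 0]}
  ]
}}

```text
t: 3.78
ee_pos: [394.5, 32.1, 230.9]
orientation: [1.961, 0.468, -1.96]
ft_force: [0.4, 0.4, -0.4]
width: 0.4
```

>>> {"api": "apply_moves", "payload": {
  "increments": [
    {"gripper": 0, "delta_pos": [0, 0, 0], "dr": [0.084, 0, 0]},
    {"gripper": 0, "delta_pos": [0, 0, 0], "dr": [0.084, 0, 0]},
    {"gripper": 0, "delta_pos": [0, 0, 0], "dr": [0.084, 0, 0]},
    {"gripper": 0, "delta_pos": [0, 0, 0], "dr": [0.084, 0, 0]},
    {"gripper": 0, "delta_pos": [0, 0, 0], "dr": [0.084, 0, 0]}
  ]
}}

```text
t: 4.2
ee_pos: [394.5, 32.1, 230.9]
orientation: [2.196, 0.056, -2.195]
ft_force: [-0.2, 0.3, 0.3]
width: 0.5
```

>>> {"api": "apply_moves", "payload": {
  "increments": [
    {"gripper": 0, "delta_pos": [0, 0, 0], "dr": [0, 0.104, 0]},
    {"gripper": 0, "delta_pos": [0, 0, 0], "dr": [0, 0.104, 0]},
    {"gripper": 0, "delta_pos": [0, 0, 0], "dr": [0, 0.104, 0]},
    {"gripper": 0, "delta_pos": [0, 0, 0], "dr": [0, 0.104, 0]},
    {"gripper": 0, "delta_pos": [0, 0, 0], "dr": [0, 0.104, 0]}
  ]
}}

```text
t: 4.62
ee_pos: [394.6, 32.1, 231.7]
orientation: [2.699, 0.074, -1.552]
ft_force: [0.3, -0.0, -0.5]
width: 0.4
```

Run:
```python
from h import *
o,M=state(); print(o['t'],o['ee_pos'],o['qpos'].round(3),o['ft_force'],o['width']); print(M.round(3))
th=.84; n=np.cos(th)*ux-np.sin(th)*uy  # push dir
print('push dir',n, 'tool -z horiz',-M[:,2])
# TCP target with finger face (10mm half) touching ball: axis distance 21 along tool z
K=knob(th); A=-M[:,0]; 
for gap in (20,0):
    T=K+M[:,2]*(21+gap)+M[:,0]*4; print(gap,T, (M.T@(T-o['ee_pos'])/10).round(2))
```

```text
4.6167 [394.6010959   32.14127571 231.65286897] [ 0.049 -0.122  2.415  0.009  0.321  1.557] [ 0.28388809 -0.0466201  -0.50562579] 0.4190233388134312
[[ 0.502  0.055 -0.863]
 [ 0.027 -0.999 -0.047]
 [-0.864  0.    -0.503]]
push dir [0.9986554 0.05184   0.       ] tool -z horiz [0.86310964 0.04735447 0.50279151]
20 [431.07319474  33.20592006 178.92791711] [ 6.39  0.09 -0.5 ]
0 [448.33538751  34.15300943 188.98374738] [ 6.39  0.09 -2.5 ]
```

>>> {"api": "apply_moves", "payload": {
  "increments": [
    {"gripper": 0, "delta_pos": [1.28, 0.02, -0.1], "dr": [0, 0, 0]},
    {"gripper": 0, "delta_pos": [1.28, 0.02, -0.1], "dr": [0, 0, 0]},
    {"gripper": 0, "delta_pos": [1.28, 0.02, -0.1], "dr": [0, 0, 0]},
    {"gripper": 0, "delta_pos": [1.28, 0.02, -0.1], "dr": [0, 0, 0]},
    {"gripper": 0, "delta_pos": [1.28, 0.02, -0.1], "dr": [0, 0, 0]}
  ]
}}

```text
t: 5.03
ee_pos: [431.1, 33.1, 177.5]
orientation: [2.694, 0.074, -1.56]
ft_force: [0.3, -0.2, 0.2]
width: 0.5
```

Run:
```python
from h import *
o,M=state(); print(o['t'],o['ee_pos'])
a=cam('scene');b=cam('side')
A=cv2.resize(a['img'][150:270,260:400],None,fx=2.8,fy=2.8*1.2,interpolation=2);B=cv2.resize(b['img'][150:270,260:400],None,fx=2.8,fy=2.8*1.2,interpolation=2)
cv2.imwrite('pics/ap.png',np.hstack([A,B])[:,:,::-1])
```

```text
5.0333 [431.07015217  33.1362452  177.5036769 ]
```

View pics/ap.png

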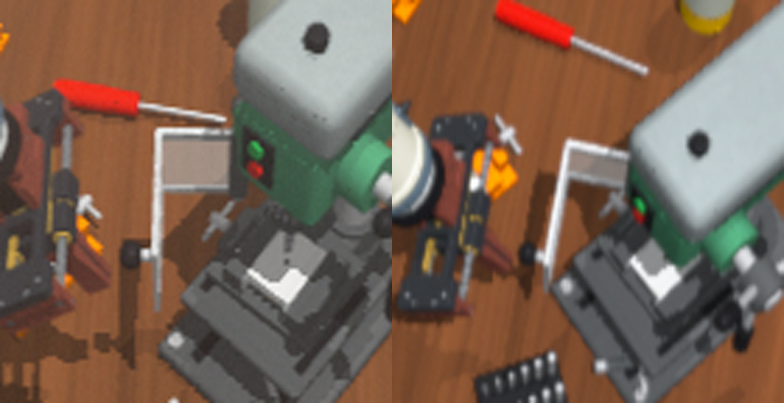

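Scene (left) and side (right) show the shut fingertips just in front of the guard knob, well aligned and clear of everything. Next I'll close the gap.

>>> {"api": "apply_moves", "payload": {
  "increments": [
    {"gripper": 0, "delta_pos": [0.1, 0, -0.4], "dr": [0, 0, 0]},
    {"gripper": 0, "delta_pos": [0.1, 0, -0.4], "dr": [0, 0, 0]},
    {"gripper": 0, "delta_pos": [0.1, 0, -0.4], "dr": [0, 0, 0]},
    {"gripper": 0, "delta_pos": [0.1, 0, -0.4], "dr": [0, 0, 0]},
    {"gripper": 0, "delta_pos": [0.1, 0, -0.4], "dr": [0, 0, 0]}
  ]
}}

```text
t: 5.55
ee_pos: [450.4, 34.2, 183.6]
orientation: [2.693, 0.074, -1.562]
ft_force: [-3.7, -2.8, -2.3]
width: 0.4
```

Run:
```python
from h import *
o,M=state(); print(o['t'],o['ee_pos'],o['ft_force'])
# rigid rotation about pin (ccw by s per row): tool-frame delta
p=W(-30,68,0)
s=.84/20
X=o['ee_pos']; Rz=R.from_euler('z',s).as_matrix()
D=Rz@(X-p)-(X-p); D[2]=0; print('per-row delta tool cm',(M.T@D/10).round(3),'mm',np.linalg.norm(D),'dr',(M.T@[0,0,s]).round(4))
```

```text
5.55 [450.40009882  34.16401006 183.64887278] [-3.68839575 -2.78822264 -2.31487866]
per-row delta tool cm [ 0.224  0.458 -0.39 ] mm 6.423433969700784 dr [-0.0365  0.     -0.0209]
```

>>> {"api": "apply_moves", "payload": {
  "increments": [
    {"gripper": 0, "delta_pos": [0.224, 0.458, -0.39], "dr": [-0.0365, 0, -0.021]},
    {"gripper": 0, "delta_pos": [0.224, 0.458, -0.39], "dr": [-0.0365, 0, -0.021]},
    {"gripper": 0, "delta_pos": [0.224, 0.458, -0.39], "dr": [-0.0365, 0, -0.021]},
    {"gripper": 0, "delta_pos": [0.224, 0.458, -0.39], "dr": [-0.0365, 0, -0.021]},
    {"gripper": 0, "delta_pos": [0.224, 0.458, -0.39], "dr": [-0.0365, 0, -0.021]}
  ]
}}

```text
t: 5.97
ee_pos: [469.6, 18.3, 182.9]
orientation: [2.607, 0.292, -1.517]
ft_force: [-1.2, 0.3, -0.8]
width: 0.5
```

>>> {"api": "apply_moves", "payload": {
  "increments": [
    {"gripper": 0, "delta_pos": [0.224, 0.458, -0.39], "dr": [-0.0365, 0, -0.021]},
    {"gripper": 0, "delta_pos": [0.224, 0.458, -0.39], "dr": [-0.0365, 0, -0.021]},
    {"gripper": 0, "delta_pos": [0.224, 0.458, -0.39], "dr": [-0.0365, 0, -0.021]},
    {"gripper": 0, "delta_pos": [0.224, 0.458, -0.39], "dr": [-0.0365, 0, -0.021]},
    {"gripper": 0, "delta_pos": [0.224, 0.458, -0.39], "dr": [-0.0365, 0, -0.021]}
  ]
}}

```text
t: 6.38
ee_pos: [498.1, 2.9, 182.8]
orientation: [2.484, 0.547, -1.446]
ft_force: [0.2, 0.0, 0.0]
width: 0.3
```

```bash
cat > g.py <<'E'
from h import *
o,M=state(); X=o['ee_pos']; print(o['t'],X,o['qpos'].round(2),o['ft_force'].round(2))
v=L(X)[:2]-[-30,68]; z=M[:,2]; zl=np.array([z@ux,z@uy]); print('radius',np.hypot(*v),'yaw th',np.arctan2(zl[1],-zl[0]),'local',L(X))
p=W(-30,68,0); v0=R.from_euler('z',np.arctan2(zl[1],-zl[0])).as_matrix()@(X-p); print('in guard frame',v0@ux,v0@uy)
s=.042; Rz=R.from_euler('z',s).as_matrix(); D=Rz@(X-p)-(X-p); D[2]=0; print((M.T@D/10).round(3))
E
python3 g.py
```

```text
6.3833 [498.05735831   2.85309514 182.81295503] [-0.2   0.2   2.24  0.84  0.4   0.21] [0.17 0.04 0.03]
radius 153.38748816020015 yaw th 0.45938654425655473 local [-176.87618244   23.7833905   182.81295503]
in guard frame -112.04317493859726 -104.75709271345042
[ 0.222  0.462 -0.391]
```

>>> {"api": "apply_moves", "payload": {
  "increments": [
    {"gripper": 0, "delta_pos": [0.224, 0.46, -0.39], "dr": [-0.0365, 0, -0.021]},
    {"gripper": 0, "delta_pos": [0.224, 0.46, -0.39], "dr": [-0.0365, 0, -0.021]},
    {"gripper": 0, "delta_pos": [0.224, 0.46, -0.39], "dr": [-0.0365, 0, -0.021]},
    {"gripper": 0, "delta_pos": [0.224, 0.46, -0.39], "dr": [-0.0365, 0, -0.021]},
    {"gripper": 0, "delta_pos": [0.224, 0.46, -0.39], "dr": [-0.0365, 0, -0.021]}
  ]
}}

```text
t: 6.8
ee_pos: [528.9, -6.1, 182.6]
orientation: [2.344, 0.783, -1.365]
ft_force: [-0.4, -0.2, 0.4]
width: 0.4
```

>>> {"api": "apply_moves", "payload": {
  "increments": [
    {"gripper": 0, "delta_pos": [0.224, 0.46, -0.39], "dr": [-0.0365, 0, -0.021]},
    {"gripper": 0, "delta_pos": [0.224, 0.46, -0.39], "dr": [-0.0365, 0, -0.021]},
    {"gripper": 0, "delta_pos": [0.224, 0.46, -0.39], "dr": [-0.0365, 0, -0.021]},
    {"gripper": 0, "delta_pos": [0.12, 0.23, -0.2], "dr": [-0.018, 0, -0.01]},
    {"gripper": 0, "delta_pos": [0, 0, 0], "dr": [0, 0, 0]}
  ]
}}

```text
t: 7.22
ee_pos: [552.1, -8.5, 182.4]
orientation: [2.24, 0.933, -1.304]
ft_force: [0.3, -0.8, 0.3]
width: 0.2
```

```bash
cat >> g.py <<'E'
import sys
if len(sys.argv)>1:
    a=cam('scene');b=cam('side')
    A=cv2.resize(a['img'][150:270,290:430],None,fx=2.8,fy=2.8*1.2,interpolation=2);B=cv2.resize(b['img'][150:270,290:430],None,fx=2.8,fy=2.8*1.2,interpolation=2)
    cv2.imwrite('pics/'+sys.argv[1],np.hstack([A,B])[:,:,::-1])
    print('shut knob px', [(proj(d,knob(0))[0]-[290,150])*[2.8,3.36] for d in (a,b)])
E
python3 g.py shut.png
```

```text
7.2167 [552.05277438  -8.54728996 182.42675473] [-0.28  0.32  2.05  0.78  0.66 -0.1 ] [ 0.34 -0.81  0.28]
radius 153.5198511570701 yaw th 0.1045026295862113 local [-151.84132746  -25.3971928   182.42675473]
in guard frame -111.43413336783956 -105.59724721718601
[ 0.223  0.459 -0.394]
shut knob px [array([172.19673083, 298.01931785]), array([148.92514949, 317.10913716])]
```

View pics/shut.png

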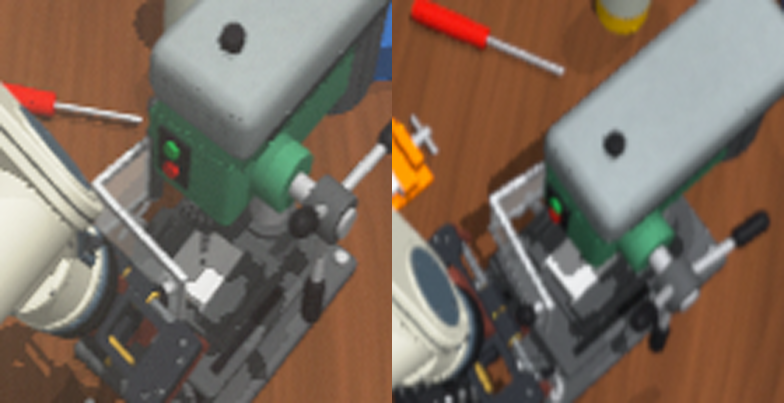

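The guard follows and is nearly shut: the knob is at (525,315) in the side half, against a predicted shut position of (541,317). I'll push on gently until the stop pushes back.

>>> {"api": "apply_moves", "payload": {
  "increments": [
    {"gripper": 0, "delta_pos": [0.112, 0.23, -0.195], "dr": [-0.018, 0, -0.0105]},
    {"gripper": 0, "delta_pos": [0.112, 0.23, -0.195], "dr": [-0.018, 0, -0.0105]},
    {"gripper": 0, "delta_pos": [0.112, 0.23, -0.195], "dr": [-0.018, 0, -0.0105]},
    {"gripper": 0, "delta_pos": [0.112, 0.23, -0.195], "dr": [-0.018, 0, -0.0105]},
    {"gripper": 0, "delta_pos": [0, 0, 0], "dr": [0, 0, 0]}
  ]
}}

```text
t: 7.73
ee_pos: [564.9, -8.1, 182.2]
orientation: [2.176, 1.018, -1.267]
ft_force: [-0.7, 0.2, -0.3]
width: 0.6
```

```bash
python3 g.py
```

```text
7.7333 [564.89667596  -8.06191193 182.23781344] [-0.28  0.35  2.    0.76  0.72 -0.15] [-0.73  0.16 -0.28]
radius 153.25233199673394 yaw th 0.02055110056711946 local [-143.39808962  -35.08807173  182.23781344]
in guard frame -111.25571954861923 -105.39659449031618
[ 0.222  0.459 -0.393]
```

>>> {"api": "apply_moves", "payload": {
  "increments": [
    {"gripper": 0, "delta_pos": [0.08, 0.15, -0.14], "dr": [-0.01, 0, -0.006]},
    {"gripper": 0, "delta_pos": [0.08, 0.15, -0.14], "dr": [-0.01, 0, -0.006]},
    {"gripper": 0, "delta_pos": [0.08, 0.1, -0.14], "dr": [0, 0, 0]},
    {"gripper": 0, "delta_pos": [0, 0, 0], "dr": [0, 0, 0]},
    {"gripper": 0, "delta_pos": [0, 0, 0], "dr": [0, 0, 0]}
  ]
}}

```text
t: 8.15
ee_pos: [570.0, -6.9, 181.9]
orientation: [2.159, 1.039, -1.259]
ft_force: [-0.3, -2.8, -1.0]
width: 0.6
```

```bash
python3 g.py
```

```text
8.15 [570.02877658  -6.90158223 181.88732328] [-0.28  0.36  1.98  0.75  0.73 -0.15] [-0.3  -2.82 -1.02]
radius 152.48439956339507 yaw th -0.0004150185012744798 local [-139.27230139  -38.35344968  181.88732328]
in guard frame -109.3164306287853 -106.30809049546083
[ 0.223  0.451 -0.396]
```

>>> {"api": "apply_moves", "payload": {
  "increments": [
    {"gripper": 0, "delta_pos": [0.08, 0.1, -0.14], "dr": [0, 0, 0]},
    {"gripper": 0, "delta_pos": [0.05, 0.05, -0.09], "dr": [0, 0, 0]},
    {"gripper": 0, "delta_pos": [0, 0, 0], "dr": [0, 0, 0]},
    {"gripper": 0, "delta_pos": [0, 0, 0], "dr": [0, 0, 0]},
    {"gripper": 0, "delta_pos": [0, 0, 0], "dr": [0, 0, 0]}
  ]
}}

```text
t: 8.57
ee_pos: [570.7, -6.1, 180.8]
orientation: [2.156, 1.041, -1.262]
ft_force: [-8.4, -9.1, -0.5]
width: 0.8
```

```bash
python3 g.py
```

```text
8.5667 [570.74781312  -6.06487132 180.81499582] [-0.28  0.37  1.98  0.75  0.73 -0.15] [-8.44 -9.08 -0.55]
radius 151.7200977371088 yaw th -0.00046068642818564745 local [-138.16960848  -38.3876114   180.81499582]
in guard frame -108.21860832400864 -106.33776784272204
[ 0.221  0.447 -0.397]
```

The stop answers with about 12 N, so the guard is shut. I'll back straight off and then go up.

>>> {"api": "apply_moves", "payload": {
  "increments": [
    {"gripper": 0, "delta_pos": [-0.1, 0, 0.2], "dr": [0, 0, 0]},
    {"gripper": 0, "delta_pos": [-0.3, 0, 0.5], "dr": [0, 0, 0]},
    {"gripper": 0, "delta_pos": [-0.6, 0, 1.0], "dr": [0, 0, 0]},
    {"gripper": 0, "delta_pos": [-0.8, 0, 1.4], "dr": [0, 0, 0]},
    {"gripper": 0, "delta_pos": [-0.8, 0, 1.4], "dr": [0, 0, 0]}
  ]
}}

```text
t: 8.98
ee_pos: [539.7, -46.5, 182.6]
orientation: [2.159, 1.04, -1.257]
ft_force: [0.2, -0.1, -0.8]
width: 0.6
```

>>> {"api": "apply_moves", "payload": {
  "increments": [
    {"gripper": 0, "delta_pos": [-3.4, 0, -2], "dr": [0, 0, 0]},
    {"gripper": 0, "delta_pos": [-3.4, 0, -2], "dr": [0, 0, 0]},
    {"gripper": 0, "delta_pos": [-3.4, 0, -2], "dr": [0, 0, 0]},
    {"gripper": 0, "delta_pos": [-3.4, 0, -2], "dr": [0, 0, 0]},
    {"gripper": 0, "delta_pos": [-3.4, 0, -2], "dr": [0, 0, 0]}
  ]
}}

```text
t: 9.4
ee_pos: [541.8, -44.7, 381.8]
orientation: [2.159, 1.039, -1.259]
ft_force: [0.7, 0.0, 0.5]
width: 0.6
```

```bash
python3 g.py shut2.png
cat > f.py <<'E'
from h import *
def tcp(q,M,r=88,gap=0): return grip(q,r,9.5+gap)-8*M[:,0]-10*M[:,2]
E
python3 - <<'E'
from f import *
o,M=state(); print(M.round(3)); T=tcp(0,M,gap=0); print('contact tcp',T,L(T),L(o['ee_pos'])); T2=T+[0,0,80]; print(T2,(M.T@(T2-o['ee_pos'])/10).round(2),'down8',(M.T@[0,0,-8.]).round(2))
E
```

```text
9.4 [541.80780314 -44.69530444 381.77629451] [-0.37  0.08  1.82  0.55  1.14  0.1 ] [0.7  0.   0.49]
radius 190.14154806318058 yaw th -0.00027345972847795416 local [-186.40673553  -40.12373182  381.77629451]
in guard frame -156.43629716417956 -108.08095683062454
[ 0.228  0.648 -0.406]
shut knob px [array([172.19673083, 298.01931785]), array([148.92514949, 317.10913716])]
[[ 0.317  0.78  -0.54 ]
 [ 0.385 -0.626 -0.678]
 [-0.867  0.007 -0.499]]
contact tcp [678.14648386  -2.86237266 340.85604024] [ -68.23488817 -119.95884022  340.85604024] [-184.96397222  -43.28487694  387.17430986]
[678.14648386  -2.86237266 420.85604024] [  2.94   7.72 -11.75] down8 [ 6.93 -0.06  3.99]
```

View pics/shut2.png

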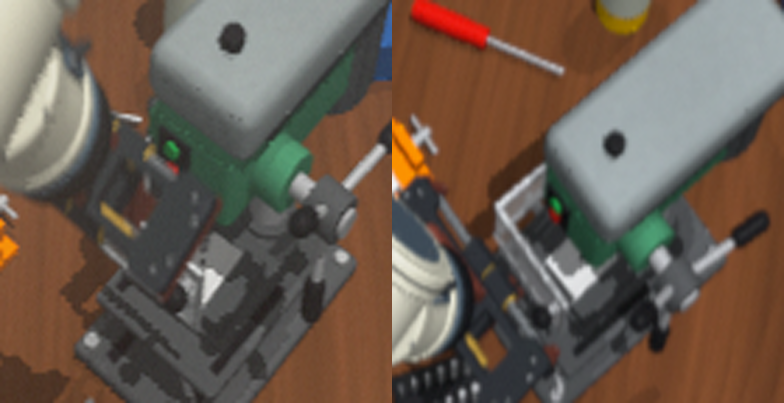

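The knob is now at (172,300) in scene and (540,315) in side, which matches the predicted shut pixels within a pixel or so. The guard is fully shut with the arm away from it. Next I'll go above the front spoke grip.

>>> {"api": "apply_moves", "payload": {
  "increments": [
    {"gripper": 0, "delta_pos": [-0.4, 2.6, -2.35], "dr": [0, 0, 0]},
    {"gripper": 0, "delta_pos": [0.4, 2.6, -2.35], "dr": [0, 0, 0]},
    {"gripper": 0, "delta_pos": [0.9, 2.5, -2.35], "dr": [0, 0, 0]},
    {"gripper": 0, "delta_pos": [1.0, 0, -2.35], "dr": [0, 0, 0]},
    {"gripper": 0, "delta_pos": [1.0, 0, -2.35], "dr": [0, 0, 0]}
  ]
}}

```text
t: 9.92
ee_pos: [676.8, -2.2, 411.2]
orientation: [2.159, 1.039, -1.26]
ft_force: [-0.7, -0.1, 0.0]
width: 0.3
```

```bash
cat > k.py <<'E'
from f import *; import sys
o,M=state(); q=float(sys.argv[1]); gap=float(sys.argv[2]); T=tcp(q,M,gap=gap); print(o['t'],L(o['ee_pos']).round(1),L(T).round(1),(M.T@(T-o['ee_pos'])/10).round(2),o['ft_force'].round(2),o['qpos'].round(2))
E
python3 k.py 0 20; python3 k.py 0 3
python3 - <<'E'
from h import *
a=cam('scene');b=cam('side')
A=cv2.resize(a['img'][130:250,320:460],None,fx=2.8,fy=2.8*1.2,interpolation=2);B=cv2.resize(b['img'][160:280,320:460],None,fx=2.8,fy=2.8*1.2,interpolation=2)
cv2.imwrite('pics/over.png',np.hstack([A,B])[:,:,::-1])
E
```

```text
9.9167 [ -68.6 -118.5  411.2] [ -54.5 -120.1  355.5] [5.53 0.2  1.53] [-0.75 -0.14  0.02] [-0.22  0.25  1.54  0.51  1.16  0.29]
9.9167 [ -68.6 -118.5  411.2] [ -66.1 -120.1  343. ] [6.04 0.2  3.16] [-0.75 -0.14  0.02] [-0.22  0.25  1.54  0.51  1.16  0.29]
```

View pics/over.png

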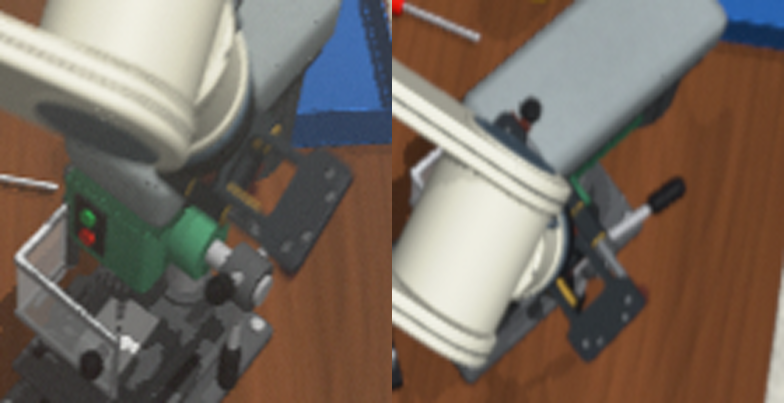

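The tool is above the spoke with the guard shut, and the body clears the cover. I'll lower it to the upper side of the grip.

>>> {"api": "apply_moves", "payload": {
  "increments": [
    {"gripper": 0, "delta_pos": [1.11, 0.04, 0.3], "dr": [0, 0, 0]},
    {"gripper": 0, "delta_pos": [1.11, 0.04, 0.3], "dr": [0, 0, 0]},
    {"gripper": 0, "delta_pos": [1.11, 0.04, 0.3], "dr": [0, 0, 0]},
    {"gripper": 0, "delta_pos": [1.11, 0.04, 0.3], "dr": [0, 0, 0]},
    {"gripper": 0, "delta_pos": [1.11, 0.04, 0.3], "dr": [0, 0, 0]}
  ]
}}

```text
t: 10.43
ee_pos: [685.5, 8.0, 354.5]
orientation: [2.159, 1.04, -1.261]
ft_force: [-0.4, -0.5, 0.5]
width: 0.2
```

>>> {"api": "apply_moves", "payload": {
  "increments": [
    {"gripper": 0, "delta_pos": [0.1, 0, 0.33], "dr": [0, 0, 0]},
    {"gripper": 0, "delta_pos": [0.1, 0, 0.33], "dr": [0, 0, 0]},
    {"gripper": 0, "delta_pos": [0.1, 0, 0.33], "dr": [0, 0, 0]},
    {"gripper": 0, "delta_pos": [0.1, 0, 0.33], "dr": [0, 0, 0]},
    {"gripper": 0, "delta_pos": [0.1, 0, 0.33], "dr": [0, 0, 0]}
  ]
}}

```text
t: 10.85
ee_pos: [678.7, -1.2, 344.3]
orientation: [2.159, 1.039, -1.258]
ft_force: [0.0, -0.9, 0.1]
width: 0.5
```

```bash
python3 k.py 0 0
python3 - <<'E'
from f import *
o,M=state(); qs=np.arange(0,1.41,.1); P=[tcp(q,M) for q in qs]
for q,a,b in zip(qs,P,P[1:]): print(round(q,1),(M.T@(b-a)/10/2).round(2))
E
```

```text
10.85 [ -66.6 -119.3  344.3] [ -68.2 -120.1  340.8] [0.23 0.08 0.31] [ 0.04 -0.93  0.08] [-0.22  0.31  1.62  0.54  1.04  0.22]
0.0 [0.11 0.   0.43]
0.1 [0.15 0.   0.42]
0.2 [0.19 0.   0.4 ]
0.3 [0.23 0.   0.38]
0.4 [0.27 0.   0.35]
0.5 [0.3  0.   0.33]
0.6 [0.33 0.   0.29]
0.7 [0.36 0.   0.26]
0.8 [0.38 0.   0.22]
0.9 [0.4  0.   0.18]
1.0 [0.42 0.   0.14]
1.1 [0.43 0.   0.1 ]
1.2 [0.44 0.   0.06]
1.3 [0.44 0.   0.01]
```

>>> {"api": "apply_moves", "payload": {
  "increments": [
    {"gripper": 0, "delta_pos": [0.23, 0.08, 0.31], "dr": [0, 0, 0]},
    {"gripper": 0, "delta_pos": [0.11, 0, 0.43], "dr": [0, 0, 0]},
    {"gripper": 0, "delta_pos": [0.12, 0, 0.43], "dr": [0, 0, 0]},
    {"gripper": 0, "delta_pos": [0.15, 0, 0.42], "dr": [0, 0, 0]},
    {"gripper": 0, "delta_pos": [0.16, 0, 0.42], "dr": [0, 0, 0]}
  ]
}}

```text
t: 11.27
ee_pos: [670.9, -12.3, 327.5]
orientation: [2.159, 1.039, -1.257]
ft_force: [1.6, -0.2, 3.4]
width: 0.5
```

```bash
cat > k.py <<'E'
from f import *; import sys
from scipy.optimize import least_squares
o,M=state(); X=L(o['ee_pos']+8*M[:,0]+10*M[:,2]); 
s=least_squares(lambda p:(L(grip(p[0],p[1],9.5))-X)[[0,2]],[.5,85]).x; q=s[0]
a=.75-q; t=-np.sin(a)*ux-np.array([0,0,np.cos(a)]); F=o['ft_force']
print('t',o['t'],'q',q.round(3),'r',s[1].round(1),'y',X[1].round(1),'F',F.round(2),'push',(-F@t).round(2),'rad',(F@np.cross(uy,t)).round(2),'qvel',abs(o['qvel']).max().round(3))
for g in map(float,sys.argv[1:]): print(g,(M.T@(tcp(g,M)-o['ee_pos'])/10).round(2))
E
python3 k.py .2
```

```text
t 11.2667 q 0.203 r 87.5 y -120.2 F [ 1.61 -0.19  3.43] push 3.38 rad 1.04 qvel 0.105
0.2 [-0.05 -0.01 -0.  ]
```

>>> {"api": "apply_moves", "payload": {
  "increments": [
    {"gripper": 0, "delta_pos": [0.19, 0, 0.4], "dr": [0, 0, 0]},
    {"gripper": 0, "delta_pos": [0.2, 0, 0.4], "dr": [0, 0, 0]},
    {"gripper": 0, "delta_pos": [0.22, 0, 0.38], "dr": [0, 0, 0]},
    {"gripper": 0, "delta_pos": [0.23, 0, 0.38], "dr": [0, 0, 0]},
    {"gripper": 0, "delta_pos": [0.26, 0, 0.36], "dr": [0, 0, 0]}
  ]
}}

```text
t: 11.68
ee_pos: [663.7, -20.9, 308.0]
orientation: [2.159, 1.039, -1.258]
ft_force: [3.0, -0.4, 2.5]
width: 0.4
```

```bash
python3 k.py .45 .5 .55
```

```text
t 11.6833 q 0.46 r 87.4 y -120.0 F [ 2.99 -0.43  2.46] push 2.8 rad -0.78 qvel 0.095
0.45 [-0.1   0.   -0.03]
0.5 [0.18 0.   0.31]
0.55 [0.47 0.01 0.65]
```

Tracking is good, with the push matching the spring. From here I go slower, about 0.025 rad per row.

>>> {"api": "apply_moves", "payload": {
  "increments": [
    {"gripper": 0, "delta_pos": [0.14, 0, 0.17], "dr": [0, 0, 0]},
    {"gripper": 0, "delta_pos": [0.15, 0, 0.17], "dr": [0, 0, 0]},
    {"gripper": 0, "delta_pos": [0.15, 0, 0.16], "dr": [0, 0, 0]},
    {"gripper": 0, "delta_pos": [0.15, 0, 0.16], "dr": [0, 0, 0]},
    {"gripper": 0, "delta_pos": [0.16, 0, 0.15], "dr": [0, 0, 0]}
  ]
}}

```text
t: 12.1
ee_pos: [661.3, -23.3, 297.6]
orientation: [2.159, 1.04, -1.259]
ft_force: [0.9, -1.2, 3.6]
width: 0.2
```

```bash
python3 k.py
```

```text
t 12.1 q 0.585 r 87.2 y -119.7 F [ 0.94 -1.24  3.65] push 3.53 rad 0.97 qvel 0.042
```

>>> {"api": "apply_moves", "payload": {
  "increments": [
    {"gripper": 0, "delta_pos": [0.16, 0, 0.15], "dr": [0, 0, 0]},
    {"gripper": 0, "delta_pos": [0.16, 0, 0.15], "dr": [0, 0, 0]},
    {"gripper": 0, "delta_pos": [0.17, 0, 0.14], "dr": [0, 0, 0]},
    {"gripper": 0, "delta_pos": [0.17, 0, 0.14], "dr": [0, 0, 0]},
    {"gripper": 0, "delta_pos": [0.17, 0, 0.13], "dr": [0, 0, 0]}
  ]
}}

```text
t: 12.52
ee_pos: [660.0, -25.0, 286.7]
orientation: [2.159, 1.039, -1.259]
ft_force: [-1.1, -3.1, 4.4]
width: 0.6
```

```bash
python3 k.py
```

```text
t 12.5167 q 0.711 r 87.0 y -119.7 F [-1.06 -3.15  4.37] push 4.24 rad 3.28 qvel 0.041
```

>>> {"api": "apply_moves", "payload": {
  "increments": [
    {"gripper": 0, "delta_pos": [0.17, 0, 0.13], "dr": [0, 0, 0]},
    {"gripper": 0, "delta_pos": [0.18, 0, 0.12], "dr": [0, 0, 0]},
    {"gripper": 0, "delta_pos": [0.18, 0, 0.12], "dr": [0, 0, 0]},
    {"gripper": 0, "delta_pos": [0, 0, 0], "dr": [0, 0, 0]},
    {"gripper": 0, "delta_pos": [0, 0, 0], "dr": [0, 0, 0]}
  ]
}}

```text
t: 12.93
ee_pos: [659.5, -25.2, 280.2]
orientation: [2.159, 1.04, -1.259]
ft_force: [-0.4, -3.2, 2.4]
width: 0.6
```

```bash
python3 k.py
```

```text
t 12.9333 q 0.787 r 86.7 y -119.4 F [-0.39 -3.17  2.4 ] push 2.5 rad 2.62 qvel 0.003
```

>>> {"api": "apply_moves", "payload": {
  "increments": [
    {"gripper": 0, "delta_pos": [0.17, 0, 0.15], "dr": [0, 0, 0]},
    {"gripper": 0, "delta_pos": [0.17, 0, 0.15], "dr": [0, 0, 0]},
    {"gripper": 0, "delta_pos": [0.17, 0, 0.14], "dr": [0, 0, 0]},
    {"gripper": 0, "delta_pos": [0, 0, 0], "dr": [0, 0, 0]},
    {"gripper": 0, "delta_pos": [0, 0, 0], "dr": [0, 0, 0]}
  ]
}}

```text
t: 13.35
ee_pos: [658.9, -25.9, 273.7]
orientation: [2.159, 1.04, -1.259]
ft_force: [0.8, 0.5, 2.9]
width: 0.6
```

```bash
python3 k.py
```

```text
t 13.35 q 0.86 r 87.5 y -119.4 F [0.78 0.48 2.89] push 2.77 rad -1.18 qvel 0.004
```

>>> {"api": "apply_moves", "payload": {
  "increments": [
    {"gripper": 0, "delta_pos": [0.19, 0, 0.1], "dr": [0, 0, 0]},
    {"gripper": 0, "delta_pos": [0.19, 0, 0.1], "dr": [0, 0, 0]},
    {"gripper": 0, "delta_pos": [0.2, 0, 0.09], "dr": [0, 0, 0]},
    {"gripper": 0, "delta_pos": [0, 0, 0], "dr": [0, 0, 0]},
    {"gripper": 0, "delta_pos": [0, 0, 0], "dr": [0, 0, 0]}
  ]
}}

```text
t: 13.77
ee_pos: [658.9, -25.9, 267.1]
orientation: [2.158, 1.04, -1.259]
ft_force: [1.2, 1.1, 2.7]
width: 0.6
```

```bash
python3 k.py
```

```text
t 13.7667 q 0.935 r 87.7 y -119.4 F [1.23 1.06 2.69] push 2.35 rad -2.07 qvel 0.003
```

>>> {"api": "apply_moves", "payload": {
  "increments": [
    {"gripper": 0, "delta_pos": [0.21, 0, 0.07], "dr": [0, 0, 0]},
    {"gripper": 0, "delta_pos": [0.21, 0, 0.07], "dr": [0, 0, 0]},
    {"gripper": 0, "delta_pos": [0.21, 0, 0.07], "dr": [0, 0, 0]},
    {"gripper": 0, "delta_pos": [0, 0, 0], "dr": [0, 0, 0]},
    {"gripper": 0, "delta_pos": [0, 0, 0], "dr": [0, 0, 0]}
  ]
}}

```text
t: 14.18
ee_pos: [659.6, -25.0, 260.5]
orientation: [2.158, 1.04, -1.26]
ft_force: [-0.1, -0.3, 2.6]
width: 0.2
```

```bash
python3 k.py
python3 - <<'E'
from h import *
a=cam('scene');b=cam('side')
A=cv2.resize(a['img'][160:280,290:430],None,fx=2.8,fy=2.8*1.2,interpolation=2);B=cv2.resize(b['img'][160:280,290:430],None,fx=2.8,fy=2.8*1.2,interpolation=2)
cv2.imwrite('pics/feed.png',np.hstack([A,B])[:,:,::-1])
E
```

```text
t 14.1833 q 1.012 r 87.4 y -119.4 F [-0.12 -0.29  2.59] push 2.58 rad -0.37 qvel 0.003
```

View pics/feed.png

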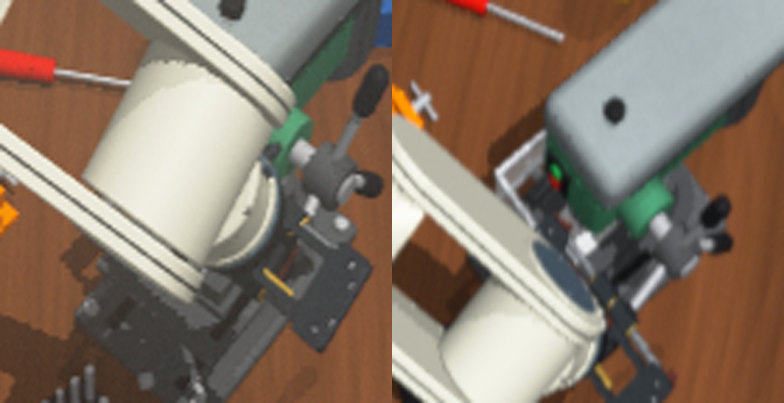

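The handle has clearly turned (the back spoke now points up at (370,90)), and the guard is still shut. The drill has not touched yet, since the push is only the spring load. I continue.

>>> {"api": "apply_moves", "payload": {
  "increments": [
    {"gripper": 0, "delta_pos": [0.21, 0, 0.06], "dr": [0, 0, 0]},
    {"gripper": 0, "delta_pos": [0.21, 0, 0.06], "dr": [0, 0, 0]},
    {"gripper": 0, "delta_pos": [0, 0, 0], "dr": [0, 0, 0]},
    {"gripper": 0, "delta_pos": [0, 0, 0], "dr": [0, 0, 0]},
    {"gripper": 0, "delta_pos": [0, 0, 0], "dr": [0, 0, 0]}
  ]
}}

```text
t: 14.7
ee_pos: [660.3, -24.2, 256.4]
orientation: [2.158, 1.04, -1.259]
ft_force: [-2.8, -2.1, 2.5]
width: 0.4
```

```bash
python3 k.py
```

```text
t 14.7 q 1.06 r 87.0 y -119.4 F [-2.79 -2.09  2.51] push 3.42 rad 2.45 qvel 0.002
```

>>> {"api": "apply_moves", "payload": {
  "increments": [
    {"gripper": 0, "delta_pos": [0.21, 0, 0.05], "dr": [0, 0, 0]},
    {"gripper": 0, "delta_pos": [0.21, 0, 0.05], "dr": [0, 0, 0]},
    {"gripper": 0, "delta_pos": [0, 0, 0], "dr": [0, 0, 0]},
    {"gripper": 0, "delta_pos": [0, 0, 0], "dr": [0, 0, 0]},
    {"gripper": 0, "delta_pos": [0, 0, 0], "dr": [0, 0, 0]}
  ]
}}

```text
t: 15.12
ee_pos: [661.1, -23.3, 252.4]
orientation: [2.159, 1.04, -1.259]
ft_force: [-3.0, -3.3, 3.4]
width: 0.5
```

```bash
python3 k.py
```

```text
t 15.1167 q 1.108 r 86.7 y -119.5 F [-3.02 -3.33  3.39] push 4.74 rad 3.01 qvel 0.002
```

>>> {"api": "apply_moves", "payload": {
  "increments": [
    {"gripper": 0, "delta_pos": [-0.03, 0, 0.06], "dr": [0, 0, 0]},
    {"gripper": 0, "delta_pos": [0, 0, 0], "dr": [0, 0, 0]},
    {"gripper": 0, "delta_pos": [0, 0, 0], "dr": [0, 0, 0]},
    {"gripper": 0, "delta_pos": [0, 0, 0], "dr": [0, 0, 0]},
    {"gripper": 0, "delta_pos": [0, 0, 0], "dr": [0, 0, 0]}
  ]
}}

```text
t: 15.53
ee_pos: [661.0, -23.6, 252.7]
orientation: [2.159, 1.04, -1.258]
ft_force: [-1.0, -1.3, 3.9]
width: 0.1
```

```bash
python3 k.py
```

```text
t 15.5333 q 1.103 r 86.9 y -119.6 F [-0.99 -1.28  3.93] push 4.25 rad 0.15 qvel 0.002
```

>>> {"api": "apply_moves", "payload": {
  "increments": [
    {"gripper": 0, "delta_pos": [0.2, 0, 0.06], "dr": [0, 0, 0]},
    {"gripper": 0, "delta_pos": [0, 0, 0], "dr": [0, 0, 0]},
    {"gripper": 0, "delta_pos": [0, 0, 0], "dr": [0, 0, 0]},
    {"gripper": 0, "delta_pos": [0, 0, 0], "dr": [0, 0, 0]},
    {"gripper": 0, "delta_pos": [0, 0, 0], "dr": [0, 0, 0]}
  ]
}}

```text
t: 15.95
ee_pos: [661.3, -23.2, 250.8]
orientation: [2.159, 1.04, -1.258]
ft_force: [-1.9, -1.1, 6.2]
width: 0.4
```

```bash
python3 k.py
```

```text
t 15.95 q 1.127 r 87.0 y -119.6 F [-1.86 -1.07  6.19] push 6.49 rad -0.42 qvel 0.002
```

The push rose 2.2 N over 0.024 rad (the spring alone would add about 0.03 N), so the drill is on the bar. I'll hold, recheck the force for drift, and look.

>>> {"api": "apply_moves", "payload": {
  "increments": [
    {"gripper": 0, "delta_pos": [0, 0, 0], "dr": [0, 0, 0]},
    {"gripper": 0, "delta_pos": [0, 0, 0], "dr": [0, 0, 0]},
    {"gripper": 0, "delta_pos": [0, 0, 0], "dr": [0, 0, 0]},
    {"gripper": 0, "delta_pos": [0, 0, 0], "dr": [0, 0, 0]},
    {"gripper": 0, "delta_pos": [0, 0, 0], "dr": [0, 0, 0]}
  ]
}}

```text
t: 16.37
ee_pos: [661.3, -23.2, 250.8]
orientation: [2.159, 1.04, -1.258]
ft_force: [-1.7, -0.8, 4.9]
width: 0.3
```

```bash
for i in 1 2 3; do python3 k.py; python3 -c "from h import *;cam('scene')"; done
python3 - <<'E'
from h import *
a=cam('scene');b=cam('side')
A=cv2.resize(a['img'][160:280,290:430],None,fx=2.8,fy=2.8*1.2,interpolation=2);B=cv2.resize(b['img'][180:250,300:382],None,fx=4.78,fy=5.76,interpolation=2)
cv2.imwrite('pics/end.png',np.hstack([A,B[:A.shape[0]]])[:,:,::-1])
print(b['R']@W(-35,0,150)+b['t'],proj(b,W(-35,0,130)))
E
```

```text
t 16.3667 q 1.127 r 86.9 y -119.5 F [-1.73 -0.78  4.94] push 5.21 rad -0.24 qvel 0.004
t 16.4167 q 1.126 r 87.0 y -119.6 F [-1.5  -0.84  5.77] push 5.95 rad -0.63 qvel 0.002
t 16.4667 q 1.127 r 87.0 y -119.5 F [-2.36 -0.6   4.74] push 5.13 rad 0.07 qvel 0.002
[ 130.8577865   -60.81476787 1525.57134591] [[357.71922838 225.26457129]]
```

View pics/end.png

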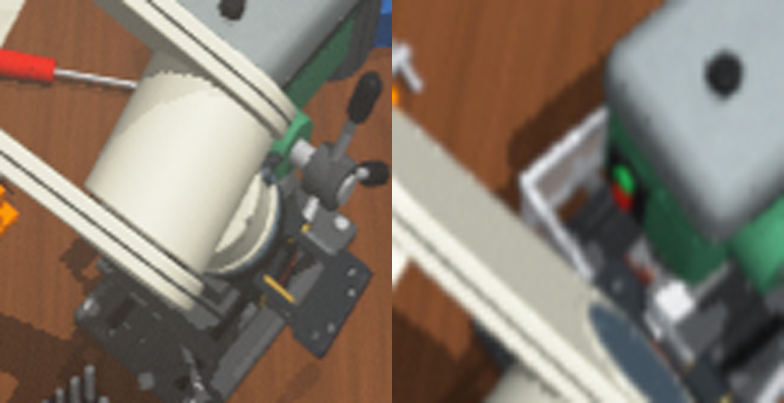

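The view shows the guard still shut and nothing else moved, but the chuck is hidden by the arm. Force readings scatter by about 0.6 N, so I'll make one small step and average, to prove the contact slope.

>>> {"api": "apply_moves", "payload": {
  "increments": [
    {"gripper": 0, "delta_pos": [0.1, 0, 0.02], "dr": [0, 0, 0]},
    {"gripper": 0, "delta_pos": [0, 0, 0], "dr": [0, 0, 0]},
    {"gripper": 0, "delta_pos": [0, 0, 0], "dr": [0, 0, 0]},
    {"gripper": 0, "delta_pos": [0, 0, 0], "dr": [0, 0, 0]},
    {"gripper": 0, "delta_pos": [0, 0, 0], "dr": [0, 0, 0]}
  ]
}}

```text
t: 17.03
ee_pos: [661.4, -23.0, 249.9]
orientation: [2.159, 1.04, -1.258]
ft_force: [-1.7, -0.9, 6.6]
width: 0.5
```

```bash
for i in 1 2 3 4 5 6; do python3 k.py; python3 -c "from h import *;cam('scene')"; done
```

```text
t 17.0333 q 1.137 r 86.9 y -119.5 F [-1.68 -0.92  6.57] push 6.75 rad -0.84 qvel 0.002
t 17.0833 q 1.137 r 86.9 y -119.6 F [-2.67 -1.62  6.11] push 6.77 rad 0.41 qvel 0.002
t 17.1333 q 1.137 r 86.9 y -119.5 F [-2.76 -2.03  6.26] push 7.05 rad 0.7 qvel 0.002
t 17.1833 q 1.137 r 86.9 y -119.6 F [-3.08 -0.21  5.48] push 5.87 rad -0.13 qvel 0.002
t 17.2333 q 1.137 r 86.9 y -119.6 F [-2.92 -1.41  6.59] push 7.21 rad 0.22 qvel 0.002
t 17.2833 q 1.137 r 87.0 y -119.6 F [-2.25 -1.23  5.73] push 6.2 rad 0.04 qvel 0.001
```

The average is 6.6 N, up 1.2 N for 0.01 rad. That confirms the contact, with about 2.8 N over the spring, or roughly 14 N at the drill: firm but gentle. I'm handing in.

```bash
python3 -c "
from h import *
print(ctrl.close_job())"
```

```text
the job is handed in; nothing more can be done
None
```

The job is handed in at about 17.3 s, with the guard shut and the tool holding the feed handle so the drill's point rests on the bar.

- **Guard:** I pushed the knob round from about 0.84 rad open until the rubber stop pushed back with about 12 N. After I backed off, the knob lay within about a pixel of its predicted shut position in both views. It still looked shut in later pictures.
- **Feed:** Only then did I follow the front spoke's arc with the shut fingertips on the upper side of the grip. The push stayed at spring level to about 1.1 rad. It then rose by about 1.2 N per 0.01 rad, which is the drill meeting the bar. It is held at 1.14 rad with about 6.6 N, an estimated 2.8 N over the spring and roughly 14 N at the drill.

**Checks that were weak or disagreed:**
- The arm hid the drill's point at the end, so contact rests on force and handle angle, not on sight.
- Single force readings scattered by about 0.6 N. The hold force before contact read about 1 N below the stated spring, so the drill load is an estimate.
- In the pictures I saw nothing else disturbed, but I did not measure the vice or the tools again.

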